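# Flip the courier tags of the sample bins

### The arm

A 7-joint arm with a two-finger parallel gripper is mounted at the origin on the work surface. World frame = base frame: x ahead of the robot, y to its left, z up, the work surface at z = 0. Lengths are in m, angles in degrees, forces in N, time in s.
With the tool pointing down it reaches from about 0.4 to 0.875 m from the base axis. Payload 4.4 kg.
Tool frame: the origin (TCP) lies midway between the tips of the shut fingers; the grasp point (between the pads) lies 19 mm behind it; y points along the fingers, z is the direction in which the jaws open and shut, and the axes are right-handed (so a half turn about y gives the same grasp; the last joint's range is limited). The gripper opens to 85 mm and grips with 20 to 120 N. Pads are 22 mm wide; open, the fingers measure 114 mm over their backs; the gripper's body (76 mm by 85 mm) begins 54 mm behind the grasp point. The pads swing forward as they close: fully open they stand 13 mm farther back than shut.
Start: joints at [72.72, 36.005, 2.206, 86.941, -1.547, 57.084, -1.146], TCP at [0.152, -0.632, 0.231] pointing down, gripper open.
Joint ranges: [-175.42, 175.42], [-21.48, 121.26], [-71.46, 75.88], [10.55, 141.38], [-63.04, 243.04], [13.31, 113.54], [-168.57, 168.57]. Speed limits (degrees/s): [147.25, 147.25, 180, 180, 180, 180, 180].

### API

Orientations are given as a 3x3 rotation matrix whose columns are the frame's x, y, z axes.
In Python, from plant import ctrl, grab_frame, camera_params, job gives the robot as it stands. The module is installed in compiled form; this text tells all that it offers.
- The arm moves only by the tool move_arm, never from a script. Its argument "targets" is a list of rows, each a list of 2 entries, a list of its own where there are three numbers: the shift along the tool's x, y, z in cm, then the turn, a rotation vector about the tool's x, y, z in rad. In form: [[[x, y, z], [wx, wy, wz]], ...]. A call has 1 to 12 rows; each row shifts and turns the pose as measured when the row begins, along the tool's axes as they then stand; what a row does not reach is not made up. A row lasts 1/10 s, in which the tool goes at most 50 mm and 8.59 degrees, less where a joint would pass 70% of its speed; a pose out of reach is approached as far as the arm can. A call is refused whole if a number of a shift passes 5 or a number of a turn 0.15, either way. A call with a gripper value outside its range is refused whole. "hand" is the closure, from 0 (fully open) to 1 (shut), set as the call begins (left out, the last holds). The fingers move at their own pace and stop on an object; "force" is the grip in N (left out, the last holds). Time passes only in rows, so rows that do not move let the fingers close. It gives the time, the measured TCP pose, the force and the opening at its end, in the units of the state.
- ctrl.get_obs(): the state, without advancing time (a new reading comes with each control period).
- grab_frame(name): name is "scene" or "top"; returns (picture, depth): 384x512x3 uint8, blue, green, red; 384x512 float32, m along the optical axis (not along the pixel's ray), 0 where there is no reading.
- camera_params(name): a dict with "fovy" (degrees; the focal length in pixels is half the picture's height over the tangent of half this angle, whatever the lens; pixels are square), "cx", "cy" (the principal point, pixels), "position" and "rotation" of the camera in the world. Camera axes: x right, y up, looking along -z (the intrinsics and any distortion apply to the point x, -y, -z); pixel columns grow to the right and rows downward; lengths in m; the calibration is good to about 2 mm. A picture is of the moment at which its call begins. camera_params takes no time and is no camera call.
- job.sign_off(): hands the job in, once; it reports no verdict.
The state is a dict: "time_s": time; "joints": joint angles; "joint_velocities": joint speeds; "joint_torque": joint torques, N m; "tool_pos": TCP position; "eef_rot": TCP orientation; "wrist_force": force on the tool from outside, world axes, zero at the start; "moment": the same for the moment, N m; "width": finger opening in m.
Only numpy, scipy, OpenCV 4.12 (cv2) and the standard library are available. Lean on these libraries where they do the work, as an engineer would, in place of code of your own. Each camera call takes 0.05 s, during which the arm holds its last target. There are 200 camera calls.

### The job

Look into the four blue sample bins and, pushing gently with a fingertip, tip over the hinged tags on the board that are wrong, so that in the end the full bins (four jars) show their green face up and the bins with jars missing show red. Each tag belongs to the bin right behind it in its column and must lean all the way over; leave the bins, cups and everything else standing where they are.

Things in the scene. Friction and masses are not known exactly. Their poses are not given: they have to be found in the camera images.
- board: White status board lying fixed on the table, 320 x 470 x 8 mm thick. Origin on its underside below the middle of the row of tags; its x axis points away from the tags towards the bins, its y axis runs along the row of tags, z is up. It reaches from x = -75 to x = +245 mm and y = -235 to +235 mm. Four columns at y = -168, -56, 56 and 168 mm, parted by thin grey lines; each column has one tag (at x = 0) and, behind it, one bin (at about x = 160 mm).
- holder_a: Grey fixed holder of tag a on the board: foot 50 x 82 x 8 mm with two 6 mm thick ears at y = -37 and +37 mm, 36 mm tall. Origin at the middle of its underside (8 mm above the table, on the board). Its axes are parallel to the board's: x towards the bin of its column, y along the hinge. Any holder may stand in any column; tag and bin in the same column (same y in the holder's frame, within 20 mm) belong together.
- tag_a (a joint): Hinge of tag a, a 5 mm thick swinging plate 60 mm wide that reaches 59 mm from its hinge line, one face green and the other red. 0 = standing upright; +1.0 rad (stop) = leaning over towards the bins, green face up; -1.0 rad (stop) = leaning over away from the bins (to the robot's side), red face up. Light (30 g) and free: once pushed clearly past upright it falls to the other stop by its own weight.
- tag_a_hinge (a point): Middle of the hinge line of tag a, 32 mm above the underside of its holder, 40 mm above the table. A polished, slippery steel bar, 8 mm thick and 60 mm long, runs along the free edge of the tag, its axis 55 mm from the hinge line: at the stops it is 70 mm above the table and 46 mm to one side of the hinge; upright it is 95 mm above the table. Pushed sideways from outside, the bar must rise along the finger as the tag stands up.
- holder_b: Grey fixed holder of tag b on the board: foot 50 x 82 x 8 mm with two 6 mm thick ears at y = -37 and +37 mm, 36 mm tall. Origin at the middle of its underside (8 mm above the table, on the board). Its axes are parallel to the board's: x towards the bin of its column, y along the hinge. Any holder may stand in any column; tag and bin in the same column (same y in the holder's frame, within 20 mm) belong together.
- tag_b (a joint): Hinge of tag b, a 5 mm thick swinging plate 60 mm wide that reaches 59 mm from its hinge line, one face green and the other red. 0 = standing upright; +1.0 rad (stop) = leaning over towards the bins, green face up; -1.0 rad (stop) = leaning over away from the bins (to the robot's side), red face up. Light (30 g) and free: once pushed clearly past upright it falls to the other stop by its own weight.
- tag_b_hinge (a point): Middle of the hinge line of tag b, 32 mm above the underside of its holder, 40 mm above the table. A polished, slippery steel bar, 8 mm thick and 60 mm long, runs along the free edge of the tag, its axis 55 mm from the hinge line: at the stops it is 70 mm above the table and 46 mm to one side of the hinge; upright it is 95 mm above the table. Pushed sideways from outside, the bar must rise along the finger as the tag stands up.
- holder_c: Grey fixed holder of tag c on the board: foot 50 x 82 x 8 mm with two 6 mm thick ears at y = -37 and +37 mm, 36 mm tall. Origin at the middle of its underside (8 mm above the table, on the board). Its axes are parallel to the board's: x towards the bin of its column, y along the hinge. Any holder may stand in any column; tag and bin in the same column (same y in the holder's frame, within 20 mm) belong together.
- tag_c (a joint): Hinge of tag c, a 5 mm thick swinging plate 60 mm wide that reaches 59 mm from its hinge line, one face green and the other red. 0 = standing upright; +1.0 rad (stop) = leaning over towards the bins, green face up; -1.0 rad (stop) = leaning over away from the bins (to the robot's side), red face up. Light (30 g) and free: once pushed clearly past upright it falls to the other stop by its own weight.
- tag_c_hinge (a point): Middle of the hinge line of tag c, 32 mm above the underside of its holder, 40 mm above the table. A polished, slippery steel bar, 8 mm thick and 60 mm long, runs along the free edge of the tag, its axis 55 mm from the hinge line: at the stops it is 70 mm above the table and 46 mm to one side of the hinge; upright it is 95 mm above the table. Pushed sideways from outside, the bar must rise along the finger as the tag stands up.
- holder_d: Grey fixed holder of tag d on the board: foot 50 x 82 x 8 mm with two 6 mm thick ears at y = -37 and +37 mm, 36 mm tall. Origin at the middle of its underside (8 mm above the table, on the board). Its axes are parallel to the board's: x towards the bin of its column, y along the hinge. Any holder may stand in any column; tag and bin in the same column (same y in the holder's frame, within 20 mm) belong together.
- tag_d (a joint): Hinge of tag d, a 5 mm thick swinging plate 60 mm wide that reaches 59 mm from its hinge line, one face green and the other red. 0 = standing upright; +1.0 rad (stop) = leaning over towards the bins, green face up; -1.0 rad (stop) = leaning over away from the bins (to the robot's side), red face up. Light (30 g) and free: once pushed clearly past upright it falls to the other stop by its own weight.
- tag_d_hinge (a point): Middle of the hinge line of tag d, 32 mm above the underside of its holder, 40 mm above the table. A polished, slippery steel bar, 8 mm thick and 60 mm long, runs along the free edge of the tag, its axis 55 mm from the hinge line: at the stops it is 70 mm above the table and 46 mm to one side of the hinge; upright it is 95 mm above the table. Pushed sideways from outside, the bar must rise along the finger as the tag stands up.
- bin_a: Loose open blue bin, 92 x 92 mm, walls 36 mm high; it is full: four red-lidded white jars, two by two. A bin has four places; jars are 36 mm wide and their tops stand 55 mm above the bin's underside. Origin at the middle of its underside, on the board.
- bin_b: Loose open blue bin, 92 x 92 mm, walls 36 mm high; it is full: four red-lidded white jars, two by two. A bin has four places; jars are 36 mm wide and their tops stand 55 mm above the bin's underside. Origin at the middle of its underside, on the board.
- bin_c: Loose open blue bin, 92 x 92 mm, walls 36 mm high; it is not full: only two jars, two places free. A bin has four places; jars are 36 mm wide and their tops stand 55 mm above the bin's underside. Origin at the middle of its underside, on the board.
- bin_d: Loose open blue bin, 92 x 92 mm, walls 36 mm high; it is empty. A bin has four places; jars are 36 mm wide and their tops stand 55 mm above the bin's underside. Origin at the middle of its underside, on the board.
- cup_1: Bystander: capped amber specimen cup, 62 mm across, 68 mm tall, standing in front of the board on the robot's side. Origin at the middle of its underside.
- cup_2: Bystander: capped yellow specimen cup, 62 mm across, 68 mm tall. Origin at the middle of its underside.
- open_cup: Bystander: empty white open cup, 62 mm across, 66 mm tall. Origin at the middle of its underside.
- cassette: Bystander: white test cassette with an orange end, 70 x 24 x 10 mm, lying in front of the board on the robot's side. Origin at the middle of its underside.
- kit_box: Bystander: orange kit box, 75 x 50 x 45 mm. Origin at the middle of its underside.
- gel: Bystander: clear gel bottle, 54 mm across, 140 mm tall. Origin at the middle of its underside.
Not all that is in view belongs to the job. Leave any black look-alike of the bin_b alone. What is shaped like the bin_c but black is not meant.

How it is judged:
By the outcome, as a careful person would: the job done as asked, in the order asked, and still so for the second after the job is handed in, with the robot touching nothing.
It also fails if it takes over 58 s, if anything falls off the work surface, if the arm or the gripper's body presses on something with over 40 N, if the wrist force passes 120 N, or if a joint passes its speed limit or range.

## Working session

There is one attempt and no reset: what is moved stays moved. The work goes in short steps, Python scripts to look and compute and a tool call to move; the robot and the scene stay as the last step left them, time stands still between calls to the robot, and variables do not carry over. Pictures are saved under pics/ and viewed, about 8 in all and at most 12, crops included, and the job is handed in when it is done.

Besides the shell and the picture viewer there is one more tool, called after ">>>" by a JSON object that holds its "fn" and its "kwargs", one argument or row to a line. move_arm: Moves the arm, as the interface text tells. Its arguments: {"type":"object","properties":{"targets":{"type":"array","items":{"type":"array"}},"hand":{"type":"number"},"force":{"type":"number"}},"required":["targets"]}

```bash
mkdir -p pics
python3 - <<'E'
from plant import ctrl, grab_frame, camera_params
import cv2, numpy as np
for n in ("scene","top"):
    p,d=grab_frame(n); cv2.imwrite(f"pics/{n}0.png",p); np.save(f"{n}0.npy",d); print(n,camera_params(n),d.min(),d.max())
o=ctrl.get_obs(); print(o)
E
```

```text
scene {'fovy': 52.45397646900542, 'cx': 250.51244491277194, 'cy': 190.22850490748442, 'position': array([ 1.30148683, -0.36654429,  0.9580736 ]), 'rotation': array([[ 0.35705217, -0.70155468,  0.61671289],
       [ 0.93395907,  0.25731499, -0.248011  ],
       [ 0.01530381,  0.66453746,  0.74709823]])} 0.0 3.884357
top {'fovy': 54.33576426056257, 'cx': 258.4689150689496, 'cy': 193.66242712323978, 'position': array([ 0.34034656, -0.04664777,  0.99950223]), 'rotation': array([[-0.09121571,  0.97357054, -0.20938029],
       [-0.99582935, -0.08957686,  0.01731727],
       [-0.00189604,  0.21008664,  0.97768093]])} 0.0 1.9617976
{'time_s': 0.1, 'joints': array([72.71952791, 36.05392679,  2.20335037, 86.99157088, -1.54687139,
       57.083126  , -1.14356251]), 'joint_velocities': array([-0.03664102, -0.08033599,  0.02241463, -0.16303298, -0.0258326 ,
       -0.02698482,  0.00564208]), 'joint_torque': array([ 3.57340003e-03, -5.64538336e+01,  1.23066980e+00, -1.93973386e+01,
        1.13029405e-02,  5.45362593e-03,  2.55761385e-06]), 'tool_pos': array([ 0.15174382, -0.63145447,  0.23047047]), 'eef_rot': array([[-9.72319820e-01, -4.28895213e-04,  2.33653554e-01],
       [-2.33653947e-01,  1.67251015e-03, -9.72318382e-01],
       [ 2.62347576e-05, -9.99998509e-01, -1.72642783e-03]]), 'wrist_force': array([ 0.53145678, -0.33400664, -0.12982288]), 'moment': array([ 0.04483122, -0.01113366, -0.03238305]), 'width': 0.08593221666672582}
```

View pics/scene0.png

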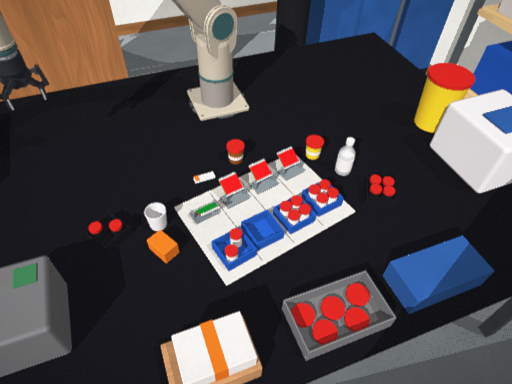

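View pics/top0.png

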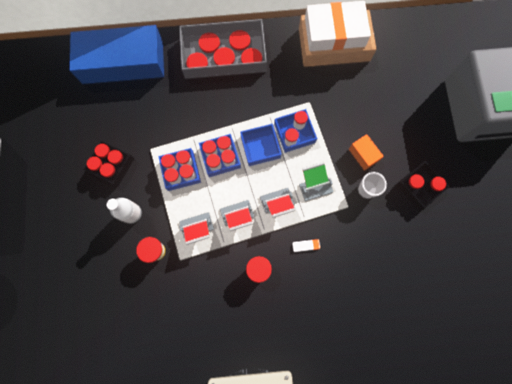

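```bash
cat > h.py <<'E'
import numpy as np, cv2
from plant import ctrl, grab_frame, camera_params
def ray(n,uv):
    c=camera_params(n); f=192/np.tan(np.radians(c["fovy"]/2)); u,v=uv
    return c["position"], c["rotation"]@np.array([(u-c["cx"])/f,-(v-c["cy"])/f,-1.])
def onz(n,uv,z):
    p,r=ray(n,uv); return p+r*(z-p[2])/r[2]
def blobs(img,col,amin=60):
    h=cv2.cvtColor(img,cv2.COLOR_BGR2HSV)
    if col=="red": m=((h[...,0]<8)|(h[...,0]>172))&(h[...,1]>150)&(h[...,2]>110)
    if col=="green": m=(h[...,0]>45)&(h[...,0]<80)&(h[...,1]>120)&(h[...,2]>60)
    if col=="white": m=(h[...,1]<60)&(h[...,2]>140)
    n,l,s,c=cv2.connectedComponentsWithStats(m.astype(np.uint8))
    return [(c[i],s[i,4],l==i) for i in range(1,n) if s[i,4]>amin]
E
python3 - <<'E'
from h import *
for n in("top","scene"):
    img=cv2.imread(f"pics/{n}0.png"); d=np.load(f"{n}0.npy")
    for col in("red","green"):
        for c,a,m in blobs(img,col):
            zd=np.median(d[m]); p,r=ray(n,c)
            print(n,col,c.round(1),a,"depthpt",(p+r*zd).round(3),"z56",onz(n,c,.056).round(3))
# board corners by hand
C=[onz("top",uv,.008) for uv in((151,149),(311,103),(348,206),(180,259))]
print(np.round(C,3),[np.linalg.norm(C[i]-C[(i+1)%4]).round(3) for i in range(4)])
E
```

```text
top red [244.1  46.3] 574 depthpt [ 0.993 -0.062  0.02 ] z56 [ 0.969 -0.062  0.056]
top red [215.9  48.8] 630 depthpt [0.993 0.02  0.019] z56 [0.969 0.018 0.056]
top red [196.5  60. ] 246 depthpt [0.963 0.079 0.017] z56 [0.939 0.074 0.056]
top red [300.4 117.2] 125 depthpt [ 0.74  -0.194  0.062] z56 [ 0.742 -0.195  0.056]
top red [291.5 134.6] 125 depthpt [ 0.692 -0.165  0.062] z56 [ 0.695 -0.166  0.056]
top red [223.3 142.3] 134 depthpt [0.688 0.017 0.062] z56 [0.69  0.017 0.056]
top red [209.  146.5] 131 depthpt [0.68  0.055 0.062] z56 [0.682 0.056 0.056]
top red [104.1 159.7] 679 depthpt [0.672 0.334 0.053] z56 [0.671 0.333 0.056]
top red [184.1 163.7] 281 depthpt [0.639 0.123 0.062] z56 [0.64  0.124 0.056]
top red [227.4 155.8] 137 depthpt [0.65  0.008 0.062] z56 [0.652 0.009 0.056]
top red [167.8 160.5] 137 depthpt [0.651 0.165 0.062] z56 [0.653 0.166 0.056]
top red [212.9 160.2] 139 depthpt [0.641 0.047 0.062] z56 [0.643 0.048 0.056]
top red [170.8 174.6] 144 depthpt [0.612 0.159 0.062] z56 [0.614 0.16  0.056]
top red [416.4 180.7] 172 depthpt [ 0.539 -0.476  0.054] z56 [ 0.539
[... 1733 characters left out ...]
0.743 -0.195  0.056]
scene red [357.2 294.2] 435 depthpt [0.963 0.078 0.018] z56 [0.976 0.06  0.056]
scene red [344.2 313.2] 915 depthpt [0.997 0.019 0.02 ] z56 [1.008 0.004 0.056]
scene red [303.1 314.4] 441 depthpt [ 0.962 -0.079  0.018] z56 [ 0.976 -0.091  0.056]
scene red [324.3 331.2] 487 depthpt [ 1.021 -0.051  0.022] z56 [ 1.031 -0.063  0.056]
scene green [206.  207.9] 91 depthpt [ 0.577 -0.216  0.056] z56 [ 0.577 -0.216  0.056]
scene green [ 24.2 275.4] 389 depthpt [ 0.702 -0.68   0.153] z56 [ 0.63  -0.717  0.056]
[[ 0.707  0.222  0.008]
 [ 0.803 -0.238  0.008]
 [ 0.497 -0.301  0.008]
 [ 0.398  0.156  0.008]] [np.float64(0.47), np.float64(0.313), np.float64(0.468), np.float64(0.316)]
```

Run:
```python
import cv2
a=cv2.imread("pics/top0.png")[90:290,90:410]; cv2.imwrite("pics/crop.png",cv2.resize(a,(800,500),interpolation=cv2.INTER_CUBIC))
```

```text
(no output)
```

View pics/crop.png

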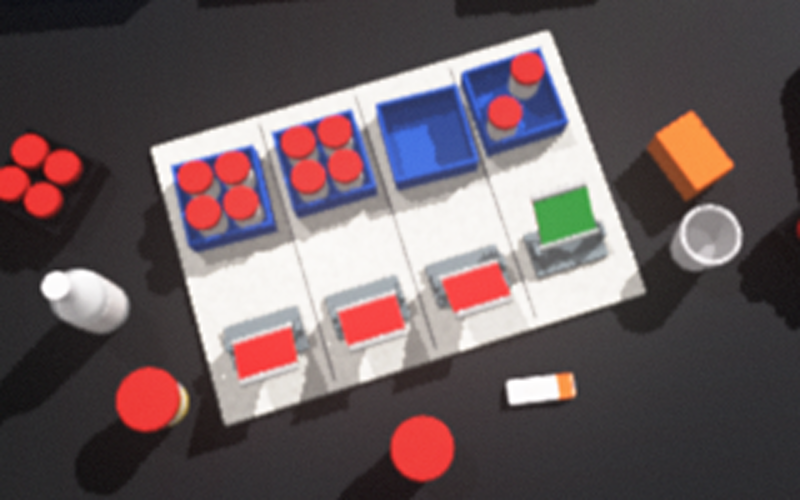

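>>> {"fn": "move_arm", "kwargs": {
  "targets": [
    [[-4,0,-2.2],[0,0,0]],
    [[-4,0,-2.2],[0,0,0]],
    [[-4,0,-2.2],[0,0,0]],
    [[-4,0,-2.2],[0,0,0]],
    [[-4,0,-2.2],[0,0,0]],
    [[-4,0,-2.2],[0,0,0]],
    [[-4,0,-2.2],[0,0,0]],
    [[-4,0,-2.2],[0,0,0]],
    [[-4,0,-2.2],[0,0,0]],
    [[-4,0,-2.2],[0,0,0]],
    [[-4,0,-2.2],[0,0,0]],
    [[-4,0,-2.2],[0,0,0]]
  ],
  "hand": 1,
  "force": 30
}}

```text
time_s: 1.3
tool_pos: [0.5636, -0.2568, 0.2231]
eef_rot: [[-0.976, -0.011, 0.216], [-0.216, 0.003, -0.976], [0.01, -1.0, -0.005]]
wrist_force: [1.0, -0.6, -0.1]
width: -0.0002
```

```bash
cat >> h.py <<'E'
EX=np.array([.979,.205,0]); EY=np.array([-.205,.979,0])
H=[np.array(p) for p in((.484,.108,0),(.507,-.001,0),(.531,-.110,0),(.554,-.220,0))]
def to(col,along,z):
    o=ctrl.get_obs(); g=H[col]+EX*along; g[2]=z
    R0=np.column_stack([-EX,[0,0,-1],-EY])
    w=cv2.Rodrigues(o["eef_rot"].T@R0)[0].ravel()
    print("cm tool", (100*o["eef_rot"].T@(g-o["tool_pos"])).round(1),"turn",w.round(3),"pos",o["tool_pos"].round(4),"F",o["wrist_force"].round(1),"t",o["time_s"],"goal",g.round(3))
E
python3 -c "
from h import *
to(3,.078,.22)"
```

```text
cm tool [-7.7  0.3 -3.7] turn [0.005 0.012 0.01 ] pos [ 0.5636 -0.2568  0.2231] F [ 1.  -0.6 -0.1] t 1.3 goal [ 0.63  -0.204  0.22 ]
```

>>> {"fn": "move_arm", "kwargs": {
  "targets": [
    [[-2.6,0,-1.2],[0,0.012,0.01]],
    [[-2.6,0,-1.2],[0,0,0]],
    [[-2.5,0,-1.2],[0,0,0]],
    [[0,2,0],[0,0,0]],
    [[0,2,0],[0,0,0]],
    [[0,2,0],[0,0,0]],
    [[0,0,0],[0,0,0]]
  ]
}}

```text
time_s: 2.0
tool_pos: [0.6397, -0.189, 0.1577]
eef_rot: [[-0.975, -0.001, 0.221], [-0.221, 0.012, -0.975], [-0.001, -1.0, -0.012]]
wrist_force: [-0.0, -0.7, -0.6]
width: -0.0002
```

Run:
```python
from h import *
to(3,.078,.055)
a,_=grab_frame("scene"); b,_=grab_frame("top")
cv2.imwrite("pics/v1.png",np.hstack([cv2.resize(a[110:290,130:370],(400,300)),cv2.resize(b[80:260,200:440],(400,300))]))
```

```text
cm tool [ 1.3 10.3  1.4] turn [ 0.012  0.016 -0.001] pos [ 0.6397 -0.189   0.1577] F [-0.  -0.7 -0.6] t 2.0 goal [ 0.63  -0.204  0.055]
```

View pics/v1.png

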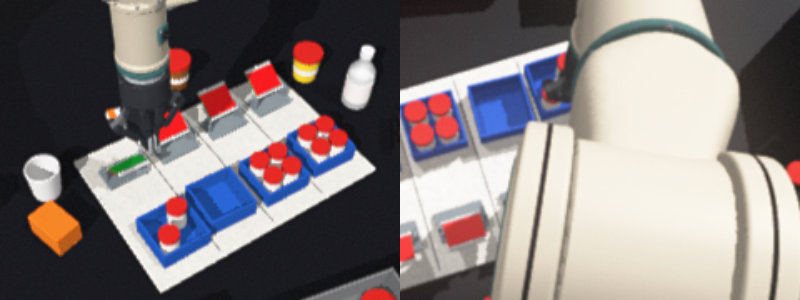

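The left half (scene view) shows the shut gripper (155,140) above the gap behind the green tag (128,165). The right half (top view) is blocked by the arm. I'll correct sideways, then descend.

>>> {"fn": "move_arm", "kwargs": {
  "targets": [
    [[0.7,0,0.7],[0,0.016,0]],
    [[0.6,0,0.7],[0,0,0]],
    [[0,0,0],[0,0,0]],
    [[0,2,0],[0,0,0]],
    [[0,2,0],[0,0,0]],
    [[0,2,0],[0,0,0]],
    [[0,1,0],[0,0,0]],
    [[0,0,0],[0,0,0]]
  ]
}}

```text
time_s: 2.9
tool_pos: [0.6352, -0.2134, 0.097]
eef_rot: [[-0.98, 0.017, 0.197], [-0.197, 0.005, -0.98], [-0.018, -1.0, -0.002]]
wrist_force: [0.7, 0.0, -0.8]
width: 0.0005
```

```bash
python3 -c "
from h import *
to(3,.078,.055)"
```

```text
cm tool [ 0.4  4.2 -1. ] turn [ 0.001 -0.008 -0.018] pos [ 0.6352 -0.2134  0.097 ] F [ 0.7  0.  -0.8] t 2.9 goal [ 0.63  -0.204  0.055]
```

>>> {"fn": "move_arm", "kwargs": {
  "targets": [
    [[0.2,0.7,-0.5],[0,0,-0.009]],
    [[0,0.7,-0.3],[0,0,-0.009]],
    [[0,0.7,0],[0,0,0]],
    [[0,0.7,0],[0,0,0]],
    [[0,0.7,0],[0,0,0]],
    [[0,0.6,0],[0,0,0]],
    [[0,0,0],[0,0,0]],
    [[0,0,0],[0,0,0]]
  ]
}}

```text
time_s: 3.7
tool_pos: [0.6336, -0.2056, 0.0553]
eef_rot: [[-0.98, 0.002, 0.197], [-0.197, 0.0, -0.98], [-0.002, -1.0, 0.0]]
wrist_force: [0.5, 1.0, 1.0]
width: -0.0001
```

```bash
python3 -c "
from h import *
to(3,.078,.055);to(3,0,.055)"
```

```text
cm tool [ 0.3  0.  -0.2] turn [-0.    -0.008 -0.002] pos [ 0.6336 -0.2056  0.0553] F [0.5 1.  1. ] t 3.7 goal [ 0.63  -0.204  0.055]
cm tool [ 8.1  0.  -0.2] turn [-0.    -0.008 -0.002] pos [ 0.6336 -0.2056  0.0553] F [0.5 1.  1. ] t 3.7 goal [ 0.554 -0.22   0.055]
```

>>> {"fn": "move_arm", "kwargs": {
  "targets": [
    [[0.6,0,0],[0,0,0]],
    [[0.6,0,0],[0,0,0]],
    [[0.6,0,0],[0,0,0]],
    [[0.6,0,0],[0,0,0]],
    [[0.6,0,0],[0,0,0]],
    [[0.6,0,0],[0,0,0]],
    [[0.6,0,0],[0,0,0]],
    [[0.6,0,0],[0,0,0]],
    [[0,0,0],[0,0,0]]
  ]
}}

```text
time_s: 4.6
tool_pos: [0.5821, -0.2171, 0.0566]
eef_rot: [[-0.981, 0.004, 0.196], [-0.196, -0.001, -0.981], [-0.004, -1.0, 0.002]]
wrist_force: [-0.7, -0.9, -0.4]
width: -0.0
```

Run:
```python
from h import *
to(3,0,.055)
a,_=grab_frame("scene")
cv2.imwrite("pics/v2.png",cv2.resize(a[120:270,150:350],(800,600)))
```

```text
cm tool [ 2.8  0.1 -0.3] turn [-0.002 -0.009 -0.004] pos [ 0.5821 -0.2171  0.0566] F [-0.7 -0.9 -0.4] t 4.6 goal [ 0.554 -0.22   0.055]
```

View pics/v2.png

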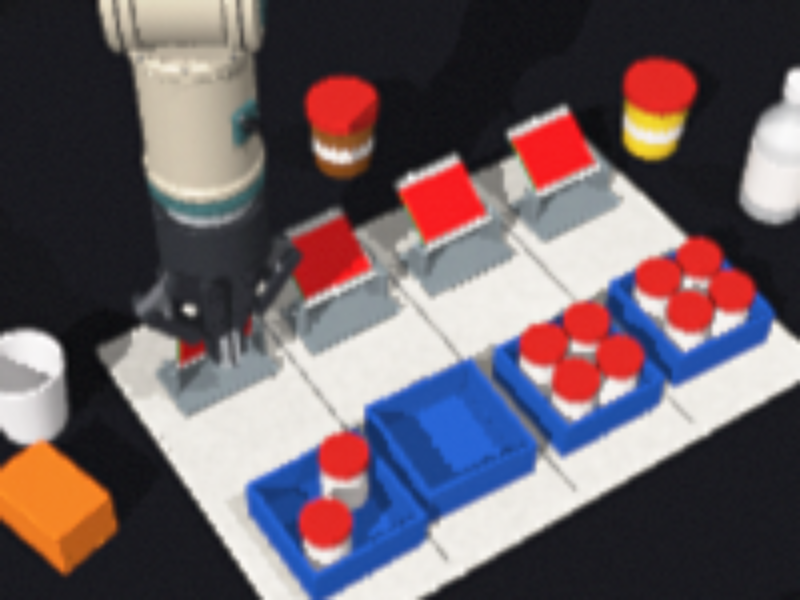

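The tag in column 3 now shows red at (190,350), behind the finger. I'll push on past upright to be sure.

>>> {"fn": "move_arm", "kwargs": {
  "targets": [
    [[0.6,0,0],[0,0,0]],
    [[0.6,0,0],[0,0,0]],
    [[0.6,0,0],[0,0,0]],
    [[0.3,0,0],[0,0,0]],
    [[0,0,0],[0,0,0]],
    [[-0.5,0,0],[0,0,0]],
    [[0,-3,0],[0,0,0]],
    [[0,-3,0],[0,0,0]],
    [[0,-3,0],[0,0,0]],
    [[0,-3,0],[0,0,0]],
    [[0,-2,0],[0,0,0]],
    [[0,0,0],[0,0,0]]
  ]
}}

```text
time_s: 5.85
tool_pos: [0.5687, -0.2183, 0.2009]
eef_rot: [[-0.98, 0.006, 0.199], [-0.199, 0.0, -0.98], [-0.006, -1.0, 0.001]]
wrist_force: [1.1, 0.5, 0.1]
width: -0.0004
```

Run:
```python
from h import *
to(1,-.08,.2)
a,_=grab_frame("scene")
cv2.imwrite("pics/v3.png",cv2.resize(a[120:270,150:350],(800,600)))
for c,s,m in blobs(a,"red")+blobs(a,"green"): 
    q=onz("scene",c,.056)
    if .44<q[0]<.62 and abs(q[1])<.26: print(c,s,q.round(3))
```

```text
cm tool [  9.7   0.  -22.5] turn [-0.001 -0.006 -0.006] pos [ 0.5687 -0.2183  0.2009] F [1.1 0.5 0.1] t 5.85 goal [ 0.429 -0.017  0.2  ]
[288.02232143 157.27232143] 224 [0.462 0.104 0.056]
[260.25619835 170.18181818] 242 [ 0.486 -0.006  0.056]
[230.87360595 183.82156134] 269 [ 0.51  -0.115  0.056]
[199.06802721 198.45238095] 294 [ 0.534 -0.226  0.056]
```

Column 3 now leans to the red side: its blob is at (0.534, -0.226), in line with the others. Next is column 1.

>>> {"fn": "move_arm", "kwargs": {
  "targets": [
    [[1.6,0,-3.7],[0,0,0]],
    [[1.6,0,-3.7],[0,0,0]],
    [[1.6,0,-3.7],[0,0,0]],
    [[1.6,0,-3.7],[0,0,0]],
    [[1.6,0,-3.7],[0,0,0]],
    [[1,0,-2.5],[0,0,0]],
    [[0,0,0],[0,0,0]],
    [[0,0,0],[0,0,0]]
  ]
}}

```text
time_s: 6.7
tool_pos: [0.4293, -0.0231, 0.1898]
eef_rot: [[-0.98, -0.009, 0.201], [-0.201, 0.001, -0.98], [0.009, -1.0, -0.003]]
wrist_force: [1.3, -0.2, 1.0]
width: -0.0002
```

```bash
python3 -c "
from h import *
to(1,-.08,.055)"
```

```text
cm tool [-0.2 13.5 -0.5] turn [ 0.003 -0.004  0.009] pos [ 0.4293 -0.0231  0.1898] F [ 1.3 -0.2  1. ] t 6.7 goal [ 0.429 -0.017  0.055]
```

>>> {"fn": "move_arm", "kwargs": {
  "targets": [
    [[0,2,-0.5],[0,0,0.009]],
    [[0,2,0],[0,0,0]],
    [[0,2,0],[0,0,0]],
    [[0,2,0],[0,0,0]],
    [[0,2,0],[0,0,0]],
    [[0,1.2,0],[0,0,0]],
    [[0,0.8,0],[0,0,0]],
    [[0,0.5,0],[0,0,0]],
    [[0,0,0],[0,0,0]],
    [[0,0,0],[0,0,0]]
  ]
}}

```text
time_s: 7.7
tool_pos: [0.4363, -0.027, 0.056]
eef_rot: [[-0.982, 0.005, 0.188], [-0.188, -0.001, -0.982], [-0.004, -1.0, 0.002]]
wrist_force: [-0.8, 0.7, 0.4]
width: 0.0002
```

```bash
python3 -c "
from h import *
to(1,-.08,.055);to(1,0.005,.055)"
```

```text
cm tool [ 0.6  0.1 -1.1] turn [-0.002 -0.018 -0.004] pos [ 0.4363 -0.027   0.056 ] F [-0.8  0.7  0.4] t 7.7 goal [ 0.429 -0.017  0.055]
cm tool [-7.9  0.1 -1.2] turn [-0.002 -0.018 -0.004] pos [ 0.4363 -0.027   0.056 ] F [-0.8  0.7  0.4] t 7.7 goal [0.512 0.    0.055]
```

>>> {"fn": "move_arm", "kwargs": {
  "targets": [
    [[0,0,-0.6],[0,-0.015,0]],
    [[0,0,-0.6],[0,0,0]],
    [[-0.6,0,0],[0,0,0]],
    [[-0.6,0,0],[0,0,0]],
    [[-0.6,0,0],[0,0,0]],
    [[-0.6,0,0],[0,0,0]],
    [[-0.6,0,0],[0,0,0]],
    [[-0.6,0,0],[0,0,0]],
    [[-0.6,0,0],[0,0,0]],
    [[-0.6,0,0],[0,0,0]],
    [[-0.6,0,0],[0,0,0]],
    [[0,0,0],[0,0,0]]
  ]
}}

```text
time_s: 8.9
tool_pos: [0.4953, -0.0043, 0.0592]
eef_rot: [[-0.979, 0.012, 0.201], [-0.202, -0.002, -0.979], [-0.012, -1.0, 0.005]]
wrist_force: [0.5, -0.5, 0.6]
width: -0.0007
```

```bash
python3 -c "
from h import *
to(1,0.005,.055)"
```

```text
cm tool [-1.7  0.4 -0.1] turn [-0.005 -0.004 -0.012] pos [ 0.4953 -0.0043  0.0592] F [ 0.5 -0.5  0.6] t 8.9 goal [0.512 0.    0.055]
```

>>> {"fn": "move_arm", "kwargs": {
  "targets": [
    [[-0.6,0,0],[0,0,0]],
    [[-0.6,0,0],[0,0,-0.01]],
    [[-0.4,0,0],[0,0,0]],
    [[0,0,0],[0,0,0]],
    [[0.5,0,0],[0,0,0]],
    [[0,-3,0],[0,0,0]],
    [[0,-3,0],[0,0,0]],
    [[0,-3,0],[0,0,0]],
    [[0,-3,0],[0,0,0]],
    [[0,-1,0],[0,0,0]],
    [[0,0,0],[0,0,0]]
  ]
}}

```text
time_s: 10.0
tool_pos: [0.5011, -0.0024, 0.1917]
eef_rot: [[-0.98, -0.008, 0.201], [-0.201, -0.006, -0.98], [0.009, -1.0, 0.004]]
wrist_force: [0.2, -0.8, -0.9]
width: -0.0001
```

Run:
```python
from h import *
to(0,-.08,.19)
a,_=grab_frame("scene")
cv2.imwrite("pics/v4.png",cv2.resize(a[120:270,150:350],(800,600)))
for k in("red","green"):
  for c,s,m in blobs(a,k,20): 
    q=onz("scene",c,.056)
    if .44<q[0]<.62 and abs(q[1])<.26: print(k,c,s,q.round(3))
```

```text
cm tool [  7.5   0.2 -11.1] turn [-0.004 -0.004  0.009] pos [ 0.5011 -0.0024  0.1917] F [ 0.2 -0.8 -0.9] t 10.0 goal [0.406 0.092 0.19 ]
red [288.02232143 157.27232143] 224 [0.462 0.104 0.056]
red [230.87360595 183.82156134] 269 [ 0.51  -0.115  0.056]
red [199.10169492 198.44745763] 295 [ 0.534 -0.225  0.056]
green [267.63380282 178.54929577] 71 [0.529 0.002 0.056]
```

>>> {"fn": "move_arm", "kwargs": {
  "targets": [
    [[2,0,-3],[0,0,0]],
    [[2,0,-3],[0,0,0]],
    [[2,0,-3],[0,0,0]],
    [[1,0,-1.6],[0,0,0]],
    [[0,0,0],[0,0,0]],
    [[0,0,0],[0,0,0]]
  ]
}}

```text
time_s: 10.65
tool_pos: [0.4027, 0.0873, 0.1835]
eef_rot: [[-0.98, -0.023, 0.199], [-0.199, -0.01, -0.98], [0.025, -1.0, 0.006]]
wrist_force: [0.9, -0.7, 0.0]
width: -0.0001
```

```bash
python3 -c "
from h import *
to(0,-.078,.055)"
```

```text
cm tool [-0.9 12.8 -0.4] turn [-0.005 -0.006  0.025] pos [0.4027 0.0873 0.1835] F [ 0.9 -0.7  0. ] t 10.65 goal [0.408 0.092 0.055]
```

>>> {"fn": "move_arm", "kwargs": {
  "targets": [
    [[0,2,-0.4],[0,0,0.025]],
    [[0,2,0],[0,0,0]],
    [[0,2,0],[0,0,0]],
    [[0,2,0],[0,0,0]],
    [[0,1.7,0],[0,0,0]],
    [[0,1.2,0],[0,0,0]],
    [[0,0.8,0],[0,0,0]],
    [[0,0.4,0],[0,0,0]],
    [[0,0,0],[0,0,0]],
    [[0,0,0],[0,0,0]]
  ]
}}

```text
time_s: 11.65
tool_pos: [0.4076, 0.08, 0.0544]
eef_rot: [[-0.983, -0.002, 0.182], [-0.182, -0.012, -0.983], [0.005, -1.0, 0.011]]
wrist_force: [0.3, 0.1, -0.6]
width: 0.0003
```

```bash
python3 -c "
from h import *
to(0,-.078,.055);to(0,0.005,.055)"
```

```text
cm tool [-0.2 -0.1 -1.2] turn [-0.011 -0.023  0.005] pos [0.4076 0.08   0.0544] F [ 0.3  0.1 -0.6] t 11.65 goal [0.408 0.092 0.055]
cm tool [-8.5 -0.1 -1.4] turn [-0.011 -0.023  0.005] pos [0.4076 0.08   0.0544] F [ 0.3  0.1 -0.6] t 11.65 goal [0.489 0.109 0.055]
```

>>> {"fn": "move_arm", "kwargs": {
  "targets": [
    [[0,0,-0.6],[-0.01,-0.02,0]],
    [[-0.4,0,-0.6],[0,0,0]],
    [[-0.6,0,0],[0,0,0]],
    [[-0.6,0,0],[0,0,0]],
    [[-0.6,0,0],[0,0,0]],
    [[-0.6,0,0],[0,0,0]],
    [[-0.6,0,0],[0,0,0]],
    [[-0.6,0,0],[0,0,0]],
    [[-0.6,0,0],[0,0,0]],
    [[-0.6,0,0],[0,0,0]],
    [[-0.6,0,0],[0,0,0]],
    [[0,0,0],[0,0,0]]
  ]
}}

```text
time_s: 12.85
tool_pos: [0.4693, 0.1054, 0.0549]
eef_rot: [[-0.979, -0.001, 0.202], [-0.202, -0.001, -0.979], [0.001, -1.0, 0.0]]
wrist_force: [0.2, 0.1, 0.4]
width: 0.0003
```

```bash
python3 -c "
from h import *
to(0,0.003,.055)"
```

```text
cm tool [-1.8 -0.   0. ] turn [-0.    -0.003  0.001] pos [0.4693 0.1054 0.0549] F [0.2 0.1 0.4] t 12.85 goal [0.487 0.109 0.055]
```

>>> {"fn": "move_arm", "kwargs": {
  "targets": [
    [[-0.6,0,0],[0,0,0]],
    [[-0.6,0,0],[0,0,0]],
    [[-0.5,0,0],[0,0,0]],
    [[0,0,0],[0,0,0]],
    [[0.5,0,0],[0,0,0]],
    [[0,-3,0],[0,0,0]],
    [[0,-3,0],[0,0,0]],
    [[0,-3,0],[0,0,0]],
    [[0,-3,0],[0,0,0]],
    [[0,-3,0],[0,0,0]],
    [[0,-1,0],[0,0,0]],
    [[0,0,0],[0,0,0]]
  ]
}}

```text
time_s: 14.05
tool_pos: [0.4762, 0.1067, 0.2184]
eef_rot: [[-0.979, -0.01, 0.204], [-0.204, -0.005, -0.979], [0.011, -1.0, 0.003]]
wrist_force: [-1.0, -0.8, -1.0]
width: -0.0001
```

Run:
```python
from h import *
a,_=grab_frame("scene"); b,_=grab_frame("top")
cv2.imwrite("pics/v5.png",np.hstack([cv2.resize(a[100:280,130:370],(400,300)),cv2.resize(b[80:290,90:370],(400,300))]))
for k in("red","green"):
  for c,s,m in blobs(a,k,20): 
    q=onz("scene",c,.056)
    if .3<q[0]<.78 and abs(q[1])<.26: print(k,c.round(1),s,q.round(3))
print(ctrl.get_obs()["wrist_force"])
```

```text
red [314.5 140.9] 207 [0.418 0.226 0.056]
red [234.8 146. ] 222 [ 0.348 -0.045  0.056]
red [230.9 183.8] 269 [ 0.51  -0.115  0.056]
red [323.6 190.6] 379 [0.636 0.146 0.056]
red [199.1 198.5] 294 [ 0.534 -0.226  0.056]
red [295.  207.4] 399 [0.667 0.033 0.056]
red [235.5 233.4] 112 [ 0.694 -0.165  0.056]
red [230.9 250.2] 123 [ 0.743 -0.195  0.056]
green [296.  165.1] 66 [0.505 0.113 0.056]
green [267.5 178.6] 70 [0.529 0.001 0.056]
[-0.14877625  0.03688884 -0.67147829]
```

View pics/v5.png

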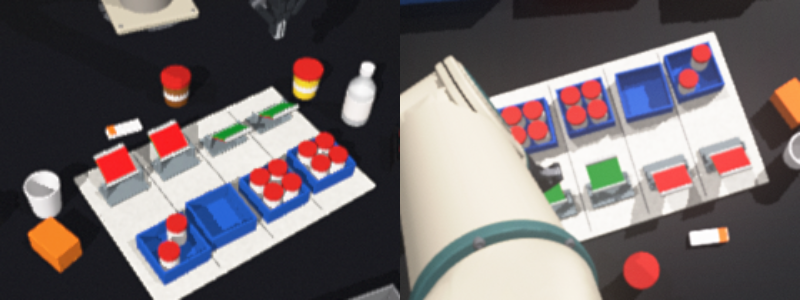

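Both full bins show green, and the empty and two-jar bins show red. Everything else is where it was, and the arm is clear at z = 0.22.

```bash
python3 -c "
from plant import job
print(job.sign_off())"
```

```text
the job is handed in; nothing more can be done
None
```

I tipped the three wrong tags over, and all four now match their bins; the job was handed in at about 14 s of the 58 s allowed. The columns below run from the robot's left to its right.

| Column | Bin | Tag before | Tag now |
|---|---|---|---|
| 1 | full | red | green |
| 2 | full | red | green |
| 3 | empty | red | red (not touched) |
| 4 | two jars | green | red |

- **Tags:** in the last pictures each tipped tag's face lies about 22 mm to the correct side of its hinge. That matches a tag leaning all the way over.
- **Surroundings:** bin jars and capped cups within about 1 mm of their first positions; the rest judged by eye. The arm hid part of the top view, so the left column was checked mainly in the scene camera.
- **Forces:** the wrist force was about 1 N or less per axis whenever I read it. The arm was clear of everything at z = 0.22 m at hand-in.

No check failed or disagreed.

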